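# Clamp the drill guide, index the tube three clicks and hold

### The arm

A 7-joint arm with a two-finger parallel gripper is mounted at the origin on the work surface. World frame = base frame: x ahead of the robot, y to its left, z up, the work surface at z = 0. Lengths are in mm, angles in rad, forces in N, time in s.
With the tool pointing down it reaches from about 425 to 875 mm from the base axis. Payload 8.4 kg.
Tool frame: the origin (TCP) lies on the centre line of the jaws, within the pads' length; the fingertips stand 25 mm ahead of it and the grasp point (between the pads) lies 6 mm ahead of it; z points along the fingers, y is the direction in which the jaws open and shut (so a half turn about z gives the same grasp; the last joint's range is limited). The gripper opens to 85 mm and grips with 20 to 120 N. Pads are 22 mm wide; open, the fingers measure 114 mm over their backs; the gripper's body (76 mm by 85 mm) begins 54 mm behind the grasp point. The pads swing forward as they close: fully open they stand 13 mm farther back than shut.
Start: joints at [1.052, 0.333, 0.04, 1.465, -0.013, 1.343, -0.059], TCP at [264.901, -593.543, 256.308] pointing down, gripper open.
Joint ranges: [-2.58, 2.58], [-0.38, 2.09], [-1.3, 1.39], [0.25, 2.4], [-1.5, 4.64], [0.08, 2.09], [-2.65, 2.65]. Speed limits (rad/s): [2.22, 2.22, 2.79, 2.79, 3.14, 3.14, 3.14].

### API

Orientations are given as a rotation vector (axis times angle).
In Python, from bench import robot, readout, optics, workorder gives the robot as it stands. The module is installed in compiled form; this text tells all that it offers. Calls block until the motion is done:
- robot.goto(position, orientation): joint-space move of the TCP to a pose.
- robot.movel(position, rate=150, rotation=None): straight line of the TCP; rotation=None keeps the orientation; rate is the mean speed in mm/s.
- robot.set_joints(angles): joint-space move.
- robot.open_jaws() and robot.clamp(grasp_force=None): open the fingers fully, or close them until they stop; grasp_force is the grip in N (None keeps the last).
- robot.pause(seconds).
- robot.ik(position, orientation): joint angles nearest the present ones, or None.
- readout.observe(): the state.
- optics.snapshot(name): name is "side" or "top"; returns the picture (400x640x3 uint8, red, green, blue); there is no depth.
- optics.camera_model(name): a dict with "K" (3x3 intrinsics, pixels), "D" ([k1, k2, p1, p2, k3] as OpenCV has them; the pictures are not rectified), "world_from_camera" (4x4, takes a point from camera to world coordinates). Camera axes: x right, y down, z forward; pixel columns grow to the right and rows downward; lengths in mm; the calibration is good to about 2 mm. A picture is of the moment at which its call begins. camera_model takes no time and is no camera call.
A pose or a line that the arm cannot do raises robot.IKError and nothing moves.
- workorder.hand_in(): hands the job in, once; it reports no verdict.
Trained networks look in the newest picture that a camera, given by its name, has taken for a name from the list of things; names that differ only in an ending like _2 or _b are one class to them, and where a whole thing is asked for, a point or a joint stands for the part that bears it (a point fixed in the world has none). Each returns a list of dicts, best first, with "conf" (0 to 1); they miss things now and then, are a little off and sometimes report something else, mostly with a low value. They report only what shows in the picture. A call takes as long as a camera call.
- optics.trace(camera, target): "pixels" (400x640 bool, what is visible of it) and "bbox" ([centre column, centre row, width, height] in pixels, round what is visible of it).
The state is a dict: "time": time; "q": joint angles; "qvel": joint speeds; "tau": joint torques, N m; "ee_pos": TCP position; "ee_rot": TCP orientation; "force": force on the tool from outside, world axes, zero at the start; "moment": the same for the moment, N m; "opening": finger opening in mm.
Only numpy, scipy, OpenCV 4.12 (cv2) and the standard library are available. Lean on these libraries where they do the work, as an engineer would, in place of code of your own. Each camera call takes 0.05 s, during which the arm holds its last target.

### The job

Get the tube jig ready for the next hole: first lock the drill guide by pushing the red captive clamp knob down against its spring and, while it is down, turning it clockwise to its stop, so that it stays down when you let go. Then turn the black index knob on top of the tube clockwise by three clicks, to the third stop and never on towards the fourth, and finish while still gripping the index knob, holding it still and seated in that third stop for the drilling. Leave the loose tube, the glue bottle and the cutter where they are.

Things in the scene. Friction and masses are not known exactly. Their poses are not given: they have to be found in the camera images.
- jig: tube drilling jig fixed to the bench: a brown wooden base plate 170 x 310 x 18 mm (along its x and y). Origin: centre of the plate's underside, on the bench; z up. The index axis (vertical, blue index head, notched aluminium wheel, white tube 75 mm diameter x 100 mm, black index knob on top) stands at jig y = +65 mm; the guide post (aluminium, 40 mm square) with the dark drill guide arm and the red clamp knob on top stands at jig y = -65 mm. Both at jig x = 0.
- clamp_grip (a point): grip point of the red clamp knob, on its vertical axis, 150 mm above the bench while the knob is up: a red bar 50 mm long, 14 mm thick and 30 mm tall, whose top is 12 mm above this point. This frame turns and sinks with the knob: x along the bar, y across it (grip the two flat sides across y), z up. At clamp_turn = 0 the bar lies 0.5 rad anticlockwise (from above) from the jig's x axis.
- clamp_push (a joint): how far the red clamp knob is pushed down, m: 0 = up, sprung clear of its thread; 0.010 = hard stop. The spring takes about 4 N to start and 9 N when fully down. The knob must be 7 to 9 mm down before its thread can be entered. When it is engaged and let go, it stays about 7 mm down.
- clamp_turn (a joint): turn of the red clamp knob, rad, growing clockwise from above: about 0 to 0.12 at the start, stop at 1.35. Blocked at about 0.25 unless it is pushed down, and not to be forced there; while it is pushed down it runs under its coarse thread, lightly, to the stop, where it holds by itself.
- index_knob: the black index knob, turning as one with the tube: a hub 54 mm across and 8 mm high under a bar 60 mm long, 14 mm thick and 36 mm tall with a white pointer line. Origin: on the axis, at the hub's underside, 158 mm above the bench; x along the bar towards the pointer, z up.
- index_grip (a point): grip point of the black index knob, on its vertical axis, 188 mm above the bench, 12 mm under the bar's top. Turns with the knob: x along the bar, y across it (grip the two flat sides across y), z up. At index = 0 the bar lies 0.5 rad anticlockwise (from above) from the jig's x axis.
- index (a joint): turn of the index knob, wheel and tube, rad, growing clockwise from above. A spring plunger clicks into a notch every 20 degrees (0.349 rad): starts in the notch at 0, third stop at 1.047. About 0.12 N m takes it over to the next click, and it falls into each notch by itself when it is within about 5 degrees and free to move.
- offcut_mid (a point): loose white open tube standing beside the jig, 75 mm diameter, 110 mm tall; point on its axis, half-way up, 55 mm above the bench. Bystander.
- glue_mid (a point): loose amber glue bottle with blue cap standing beside the jig, 44 mm diameter, 115 mm tall; point on its axis 50 mm above its underside. Bystander.
- cutter: loose grey and orange utility cutter lying on the bench in front of the jig, 135 x 22 x 15 mm with its blade; origin under its middle, x along it. Bystander.

How it is judged:
By the outcome, as a careful person would: the job done as asked, in the order asked, and still so for the second after the job is handed in, while the arm keeps its last pose, push and grip.
It also fails if it takes over 48 s, if anything falls off the work surface, if the arm or the gripper's body presses on something with over 40 N, if the wrist force passes 120 N, or if a joint passes its speed limit or range.

## Working session

There is one attempt and no reset: what is moved stays moved. The work goes in short steps, each a Python script; the robot and the scene stay as the last script left them, time stands still between calls to the robot, and variables do not carry over. Pictures are saved under pics/ and viewed, and the job is handed in when it is done.

```bash
mkdir -p pics
python3 - <<'E'
from bench import robot, readout, optics
import cv2,numpy as np
for n in ["side","top"]:
    im=optics.snapshot(n); cv2.imwrite(f"pics/{n}0.png",im[:,:,::-1])
    m=optics.camera_model(n); print(n,np.round(m["K"],1).tolist(),np.round(m["D"],3),np.round(m["world_from_camera"],3).tolist())
    for t in ["jig","clamp_grip","index_knob","offcut_mid","glue_mid","cutter"]:
        r=optics.trace(n,t); print(t,[(round(float(d["conf"]),2),np.round(d["bbox"],1).tolist()) for d in r[:3]])
s=readout.observe(); print({k:np.round(v,3).tolist() for k,v in s.items()})
E
```

```text
side [[425.3, 0.0, 320.3], [0.0, 425.3, 191.8], [0.0, 0.0, 1.0]] [-0.103  0.     0.     0.     0.   ] [[-0.995, -0.071, 0.067, 473.764], [-0.097, 0.796, -0.597, 659.896], [-0.011, -0.601, -0.799, 912.895], [0.0, 0.0, 0.0, 1.0]]
jig [(0.97, [319.7, 172.9, 85.6, 116.2])]
clamp_grip [(0.71, [322.1, 167.8, 37.1, 66.9])]
index_knob [(0.87, [323.5, 166.2, 36.6, 65.8])]
offcut_mid [(0.92, [324.2, 247.0, 30.9, 51.6])]
glue_mid []
cutter [(0.83, [366.0, 160.5, 24.0, 38.8]), (0.51, [311.1, 120.7, 15.5, 21.4])]
top [[488.5, 0.0, 316.7], [0.0, 488.5, 202.8], [0.0, 0.0, 1.0]] [-0.109  0.     0.     0.     0.   ] [[-0.016, -0.996, 0.089, 407.052], [-1.0, 0.014, -0.02, 66.577], [0.018, -0.09, -0.996, 1441.818], [0.0, 0.0, 0.0, 1.0]]
jig [(0.85, [354.1, 192.2, 118.3, 92.2])]
clamp_grip [(0.73, [381.4, 176.9, 21.1, 13.5])]
index_knob [(0.74, [335.2, 195.6, 36.3, 39.0])]
offcut_mid [(0.64, [268.1, 204.3, 32.8, 34.0])]
glue_mid [(0.66, [425.9, 152.8, 21.9, 16.7]), (0.63, [381.5, 174.6, 18.7, 17.1])]
cutter []
{'time': 0.7, 'q': [1.052, 0.333, 0.04, 1.465, -0.013, 1.343, -0.058], 'qvel': [-0.001, 0.001, -0.001, 0.001, 0.001, 0.001, -0.002], 'tau': [-0.001, -65.813, 1.362, -40.576, 0.016, 0.003, -0.0], 'ee_pos': [264.92, -593.54, 256.324], 'ee_rot': [-3.073, -0.655, -0.0], 'force': [-0.538, 0.675, -0.072], 'moment': [0.006, 0.03, 0.038], 'opening': 85.263}
```

Run:
```python
import cv2
a=cv2.imread("pics/side0.png")[90:290,230:430]; cv2.imwrite("pics/side0c.png",cv2.resize(a,(600,600),interpolation=cv2.INTER_CUBIC))
a=cv2.imread("pics/top0.png")[110:270,235:455]; cv2.imwrite("pics/top0c.png",cv2.resize(a,(792,576),interpolation=cv2.INTER_CUBIC))
```

```text
(no output)
```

View pics/side0c.png

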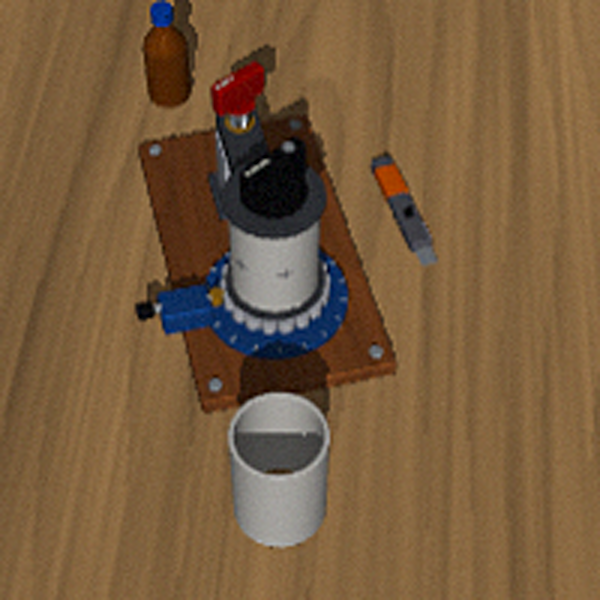

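View pics/top0c.png

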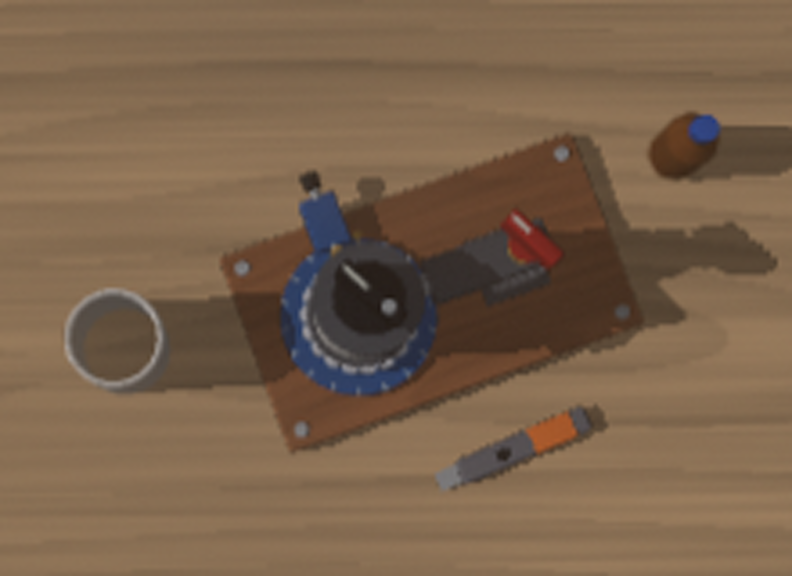

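View pics/top0.png

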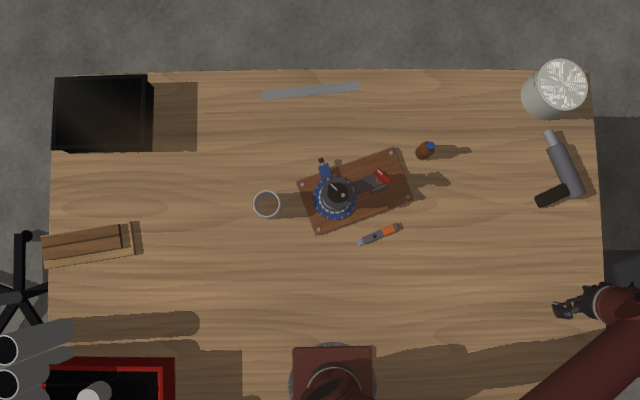

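```bash
cat > h.py <<'E'
import numpy as np,cv2,json
from bench import robot, readout, optics, workorder
from scipy.optimize import least_squares
def proj(n,P):
    m=optics.camera_model(n); T=np.linalg.inv(np.array(m["world_from_camera"]))
    rv=cv2.Rodrigues(T[:3,:3])[0]
    return cv2.projectPoints(np.asarray(P,float).reshape(-1,1,3),rv,T[:3,3],np.array(m["K"],float),np.array(m["D"],float))[0][:,0]
def jig2w(p,P):
    x,y,a=p; P=np.asarray(P,float).reshape(-1,3); c,s=np.cos(a),np.sin(a)
    return np.c_[x+c*P[:,0]-s*P[:,1], y+s*P[:,0]+c*P[:,1],P[:,2]]
def bar(cy,L,t,z,ang):
    c,s=np.cos(ang),np.sin(ang)
    return [[c*u*L/2-s*v*t/2, cy+s*u*L/2+c*v*t/2,z] for u,v in[(1,1),(1,-1),(-1,-1),(-1,1)]]
E
python3 - <<'E'
from h import *
top=np.array([(572,135),(222,256),(292,450),(640,325)])/3.6+[235,110]
# jig corners: top picture up=+x left=+y
side=np.array([(142,147),(298,112),(396,362),(205,403)])/3.+[230,90]
C=np.array([[85,-155,18],[85,155,18],[-85,155,18],[-85,-155,18.]])
# side camera looks from +y side: image right = -x ; up = -y
S=C[[0,3,2,1]]
def f(p,w=(1,1)): return np.r_[(proj("top",jig2w(p,C))-top).ravel()*w[0],(proj("side",jig2w(p,S))-side).ravel()*w[1]]
for w in [(1,1),(1,0),(0,1)]:
    r=least_squares(f,[550,0,0.3],args=(w,)); print(r.x, np.round(f(r.x),1))
    if w==(1,1): p=r.x
np.save("p.npy",p)
for n,(x0,y0,x1,y1,k) in {"top":(290,140,420,240,6),"side":(270,100,370,240,4)}.items():
    im=cv2.imread(f"pics/{n}0.png")[y0:y1,x0:x1]; im=cv2.resize(im,None,fx=k,fy=k,interpolation=cv2.INTER_CUBIC)
    def dr(P,col):
        q=((proj(n,jig2w(p,P))-[x0,y0]+.5)*k-.5)
        cv2.polylines(im,[np.round(q).astype(int)],True,col,1,cv2.LINE_AA)
    dr(C,(255,255,0)); dr(bar(65,60,14,202,.5),(0,255,0)); dr(bar(-65,50,14,162,.5),(0,255,0))
    t=np.linspace(0,6.28,40); dr(np.c_[27*np.cos(t),65+27*np.sin(t),0*t+166],(255,0,255))
    cv2.imwrite(f"pics/{n}_ov.png",im)
E
```

```text
[ 5.68070446e+02 -7.56935571e+01  3.35947646e-01] [-0.2 -0.9 -0.9  0.8 -0.4  1.4  1.5 -0.3 -2.  -1.4  2.2  0.   0.3  0.2
 -1.4  0.3]
[ 5.68896072e+02 -7.57983170e+01  3.24661571e-01] [ 0.3 -0.7 -0.8 -0.1 -0.9  0.6  1.4  0.1 -1.8 -1.8  2.6  0.1 -0.6  0.6
 -2.5  0.1]
[ 5.67546543e+02 -7.54449988e+01  3.46250419e-01] [-0.7 -1.1 -1.1  1.6 -0.   2.   1.5 -0.7 -2.3 -1.   1.8  0.   1.  -0.1
 -0.5  0.6]
```

View pics/top_ov.png

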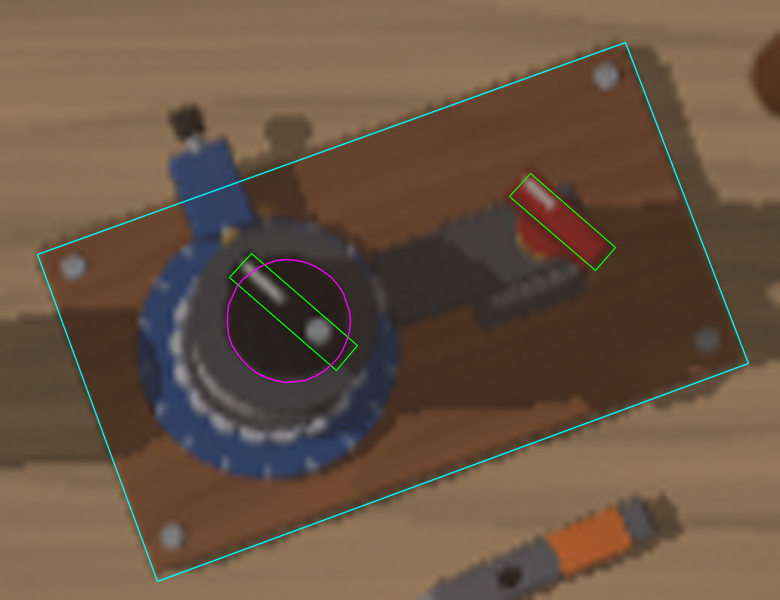

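View pics/side_ov.png

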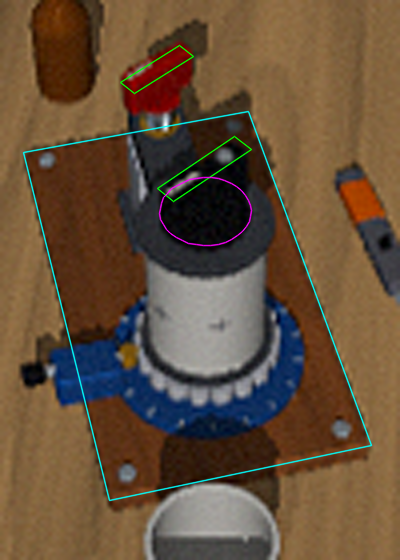

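Run:
```python
from h import *
im=optics.snapshot("top"); ims=optics.snapshot("side")
g={}
def refine(n,img,pts,k,o):
    out=[]
    for u,v in pts:
        x,y=(u+.5)/k-.5+o[0],(v+.5)/k-.5+o[1]
        xi,yi=int(round(x)),int(round(y)); a=img[yi-4:yi+5,xi-4:xi+5].astype(float)
        w=a.min(2)-np.median(a.min(2)); 
        sat=a.max(2)-a.min(2); w=np.clip(a[:,:,2]-np.median(a[:,:,2])-12,0,None) # blue channel: grey vs brown
        yy,xx=np.mgrid[yi-4:yi+5,xi-4:xi+5]; out.append(((w*xx).sum()/w.sum(),(w*yy).sum()/w.sum())); print(n,(round(x,1),round(y,1)),np.round(out[-1],1))
    return np.array(out)
t=refine("top",im,[(605,76),(73,266),(172,536),(707,340)],6,(290,140))
s=refine("side",ims,[(47,160),(127,473),(343,429),(234,123)],4,(270,100))
sg=np.array([[1,-1],[1,1],[-1,1],[-1,-1]])
def model(p): 
    return jig2w(p[:3],np.c_[sg*[p[3],p[4]],np.full(4,20.)])
def f(p,w): return np.r_[w[0]*(proj("top",model(p))-t).ravel(),w[1]*(proj("side",model(p))-s).ravel()]
for w in [(1,1),(1,0),(0,1)]:
    r=least_squares(f,[568,-75,.33,70,140],args=(w,),loss="soft_l1"); print(np.round(r.x,3),np.round(f(r.x,(1,1)),1))
    if w==(1,1): np.save("p.npy",r.x[:3])
print("clamp,index world",np.round(jig2w(np.load("p.npy"),[[0,-65,150],[0,65,188]]),1))
p=np.load("p.npy")
for n,I,(x0,y0,x1,y1,k) in [("top",im,(320,160,400,220,10)),("side",ims,(290,100,360,160,10))]:
    im_=cv2.resize(I[y0:y1,x0:x1,::-1],None,fx=k,fy=k,interpolation=cv2.INTER_CUBIC)
    im_=np.clip(im_.astype(float)*1.6,0,255).astype(np.uint8)
    def dr(P,col):
        q=((proj(n,jig2w(p,P))-[x0,y0]+.5)*k-.5)
        cv2.polylines(im_,[np.round(q).astype(int)],True,col,1,cv2.LINE_AA)
    dr(bar(65,60,14,202,.5),(0,255,0)); dr(bar(-65,50,14,162,.5),(0,255,0)); dr(bar(-65,50,14,132,.5),(0,255,255))
    cv2.imwrite(f"pics/{n}_ov2.png",im_)
```

```text
top (390.4, 152.2) [390.3 152. ]
top (301.8, 183.9) [301.6 184.1]
top (318.2, 228.9) [318.1 229. ]
top (407.4, 196.2) [407.5 196.2]
side (281.4, 139.6) [281.  139.2]
side (301.4, 217.9) [301.3 218. ]
side (355.4, 206.9) [354.9 206.9]
side (328.1, 130.4) [328.  130.7]
[ 5.69319e+02 -7.51470e+01  3.36000e-01  7.01820e+01  1.40351e+02] [ 0.6  0.4  0.3  0.3  0.4  0.4  0.3  0.3 -0.3  0.6 -0.4  0.4 -0.3  0.3
 -0.4  0.5]
[ 5.70350e+02 -7.39740e+01  3.36000e-01  7.02460e+01  1.40207e+02] [ 0.1  0.  -0.  -0.   0.   0.1 -0.1 -0.  -0.8  0.9 -0.9  0.7 -0.7  0.6
 -0.8  0.8]
[ 5.68531e+02 -7.68810e+01  3.34000e-01  7.02240e+01  1.40947e+02] [ 1.4  0.6  0.7  0.6  0.7  0.7  1.1  0.6  0.1  0.  -0.1  0.   0.  -0.
 -0.1 -0. ]
clamp,index world [[ 590.7 -136.5  150. ]
 [ 547.9  -13.8  188. ]]
```

View pics/top_ov2.png

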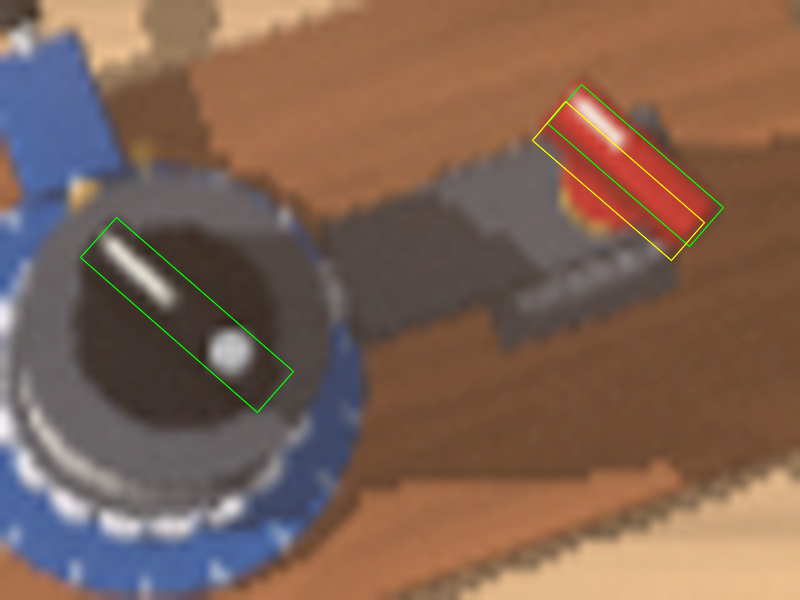

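View pics/side_ov2.png

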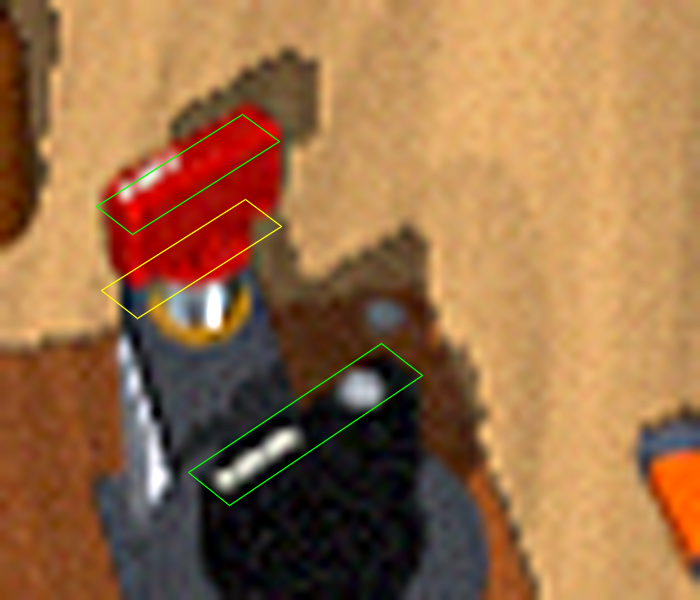

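```bash
cat >> h.py <<'E'
def rv(a): # tool down, tool x at world angle a
    return np.array([np.cos(a/2),np.sin(a/2),0])*np.pi
def st(tag=""):
    s=readout.observe(); R=cv2.Rodrigues(np.array(s["ee_rot"],float))[0]
    print(tag,"t%.2f"%s["time"],"p",np.round(s["ee_pos"],1),"yaw %.3f"%np.arctan2(R[1,0],R[0,0]),"F",np.round(s["force"],1),"M",np.round(s["moment"],2),"op %.1f"%s["opening"]); return s
E
python3 - <<'E'
from h import *
for nm,c,angs in [("cl",(590.7,-136.5,157),(.8,-.52)),("ix",(547.9,-13.8,194),(.84,-.22))]:
    for o in (0,np.pi,-np.pi):
        for a in angs:
            q=robot.ik(c,rv(a+o)); print(nm,round(o,1),a,None if q is None else np.round(q,2))
E
```

```text
cl 0 0.8 [ 0.46  0.34 -0.37  1.68  0.13  1.14 -0.72]
cl 0 -0.52 [ 0.35  0.33 -0.24  1.69  0.08  1.14 -2.  ]
cl 3.1 0.8 [ 0.98  0.55 -1.09  1.66  0.51  1.25  2.15]
cl 3.1 -0.52 [ 0.57  0.36 -0.52  1.67  0.19  1.15  1.06]
cl -3.1 0.8 [ 0.98  0.55 -1.09  1.66  0.51  1.25  2.15]
cl -3.1 -0.52 [ 0.57  0.36 -0.52  1.67  0.19  1.15  1.06]
ix 0 0.84 [ 0.42  0.21 -0.54  1.77  0.12  1.19 -0.88]
ix 0 -0.22 [ 0.37  0.21 -0.48  1.78  0.1   1.18 -1.93]
ix 3.1 0.84 [ 0.86  0.35 -1.09  1.76  0.33  1.24  2.09]
ix 3.1 -0.22 [ 0.51  0.23 -0.64  1.77  0.15  1.19  1.18]
ix -3.1 0.84 [ 0.86  0.35 -1.09  1.76  0.33  1.24  2.09]
ix -3.1 -0.22 [ 0.51  0.23 -0.64  1.77  0.15  1.19  1.18]
```

Offset 0 works for both turns. Approaching the clamp knob.

Run:
```python
from h import *
c=(590.7,-136.5)
robot.goto((*c,270),rv(.80)); st()
robot.movel((*c,157),rate=80); st("down")
im=optics.snapshot("side")[90:190,270:370]; cv2.imwrite("pics/g1.png",cv2.resize(im[:,:,::-1],(600,600),interpolation=cv2.INTER_CUBIC))
robot.clamp(40); st("clamped")
```

```text
t2.83 p [ 590.4 -138.3  269.9] yaw 0.797 F [0.2 0.8 0.1] M [-0.01 -0.03  0.03] op 85.1
down t4.39 p [ 591.  -136.5  157.6] yaw 0.800 F [ 0.6 -0.1  0.5] M [ 0.07 -0.02  0.07] op 85.6
clamped t5.03 p [ 591.5 -137.3  157.6] yaw 0.799 F [ 4.2 -3.4  1.1] M [-0.74 -0.82  0.02] op 27.4
```

View pics/g1.png

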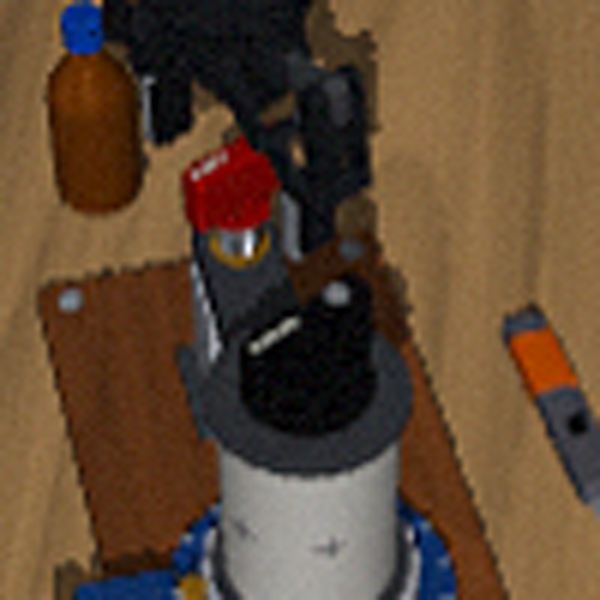

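Run:
```python
from h import *
st()
im=optics.snapshot("side")[90:190,270:370]; im2=optics.snapshot("top")[140:240,320:420]
cv2.imwrite("pics/g2.png",np.hstack([cv2.resize(i[:,:,::-1],(400,400),interpolation=cv2.INTER_CUBIC) for i in (im,im2)]))
robot.pause(.2); st()
```

```text
t5.03 p [ 591.5 -137.3  157.6] yaw 0.799 F [ 4.2 -3.4  1.1] M [-0.74 -0.82  0.02] op 27.4
 t5.33 p [ 591.5 -137.2  157.6] yaw 0.799 F [ 3.8 -3.4  2.1] M [-0.81 -0.86 -0.05] op 27.0
```

View pics/g2.png

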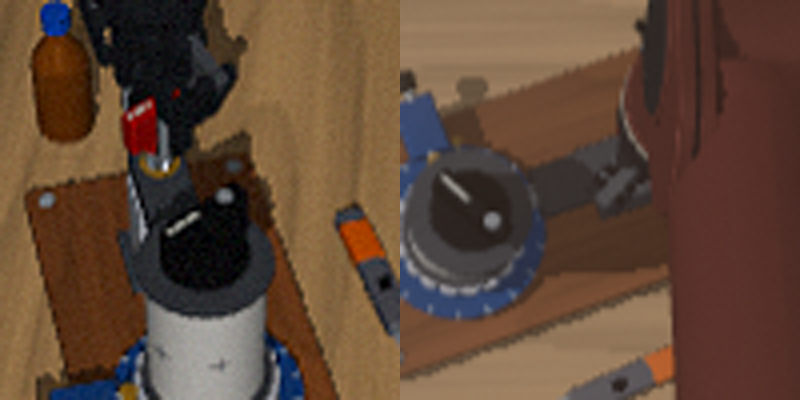

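Run:
```python
from h import *
robot.open_jaws(); st("open")
im=optics.snapshot("side")[100:160,290:350]
cv2.imwrite("pics/g3.png",cv2.resize(im[:,:,::-1],(600,600),interpolation=cv2.INTER_CUBIC))
```

```text
open t5.92 p [ 590.6 -136.4  156.9] yaw 0.800 F [ 0.4 -0.1 -0.3] M [ 0.02 -0.01 -0.01] op 85.5
```

View pics/g3.png

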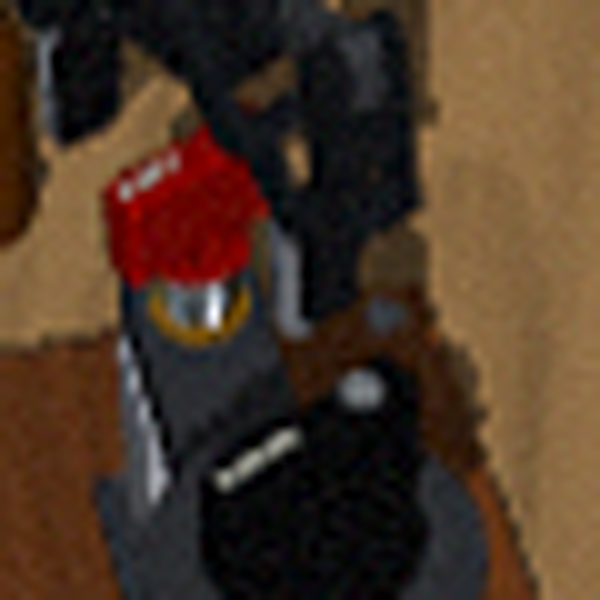

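Run:
```python
from h import *
robot.movel((590.7,-136.5,164),rate=60); robot.clamp(50); st("clamped"); 
im=optics.snapshot("side")[100:160,290:350]
cv2.imwrite("pics/g4.png",cv2.resize(im[:,:,::-1],(600,600),interpolation=cv2.INTER_CUBIC))
```

```text
clamped t6.89 p [ 591.5 -137.1  164.7] yaw 0.800 F [ 3.3 -2.1  2.4] M [-0.52 -0.63 -0.02] op 13.0
```

View pics/g4.png

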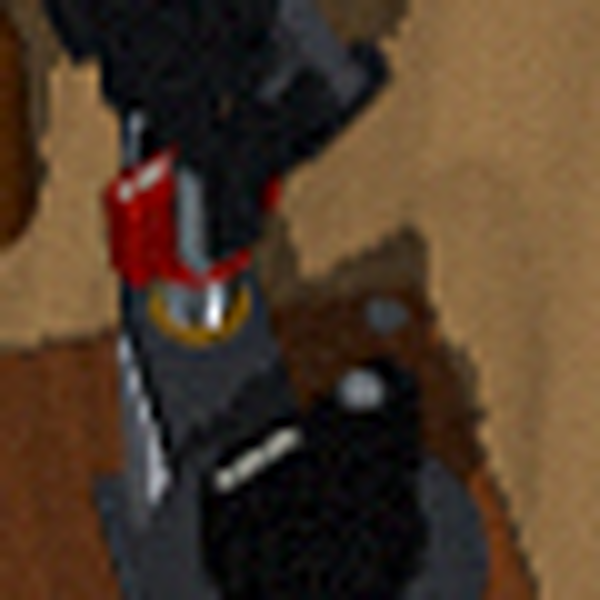

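Run:
```python
from h import *
c=(591.5,-137.2)
for z in (160,156,155):
    robot.movel((*c,z),rate=40); robot.pause(.1); st(z)
```

```text
160 t7.29 p [ 591.6 -137.2  160.3] yaw 0.800 F [ 0.2 -0.9  5. ] M [-0.25 -0.11 -0.04] op 13.1
156 t7.64 p [ 591.6 -137.2  156.5] yaw 0.800 F [ 0.3 -1.3  6.8] M [-0.18  0.09 -0.  ] op 12.9
155 t7.99 p [ 591.6 -137.2  155.7] yaw 0.800 F [ 0.4 -1.5  6.9] M [-0.14  0.15 -0.01] op 13.3
```

Run:
```python
from h import *
c=(591.5,-137.2)
robot.movel((*c,154.5),rate=40); st("push")
for a in (.65,.5,.35,.2,.05):
    robot.movel((*c,154.5),rate=40,rotation=rv(a)); s=st(a)
    if abs(s["moment"][2])>.5: break
```

```text
push t8.24 p [ 591.6 -137.2  155.2] yaw 0.800 F [-0.4 -1.3  7.2] M [-0.16  0.13 -0.01] op 12.9
0.65 t8.54 p [ 591.7 -137.2  155.3] yaw 0.649 F [ 0.3 -1.1  7.4] M [-0.22  0.09  0.  ] op 13.0
0.5 t8.84 p [ 591.8 -137.3  155.3] yaw 0.499 F [-0.5 -1.6  7.8] M [-0.26  0.05 -0.03] op 12.9
0.35 t9.14 p [ 591.8 -137.3  155.3] yaw 0.349 F [ 0.5 -1.4  7.7] M [-0.34 -0.08  0.05] op 13.2
0.2 t9.44 p [ 591.9 -137.5  155.4] yaw 0.199 F [-0.1 -3.3  7.3] M [-0.41 -0.07  0.07] op 13.0
0.05 t9.74 p [ 591.9 -137.6  155.4] yaw 0.049 F [ 1.2 -2.6  7.2] M [-0.46 -0.11  0.  ] op 13.2
```

Run:
```python
from h import *
c=(591.7,-137.4)
for a in (-.1,-.25,-.38,-.46,-.5,-.53,-.56,-.59):
    robot.movel((*c,154.5),rate=40,rotation=rv(a)); s=st(a)
    if abs(s["moment"][2])>.35: break
im=optics.snapshot("side")[100:160,290:350]
cv2.imwrite("pics/g5.png",cv2.resize(im[:,:,::-1],(600,600),interpolation=cv2.INTER_CUBIC))
```

```text
-0.1 t10.04 p [ 592.  -137.7  155.3] yaw -0.101 F [ 0.9 -2.4  7. ] M [-0.34  0.02 -0.03] op 13.0
-0.25 t10.34 p [ 592.  -137.8  155.3] yaw -0.251 F [ 0.3 -2.   7.1] M [-0.45 -0.03 -0.06] op 13.0
-0.38 t10.62 p [ 591.9 -137.9  155.3] yaw -0.381 F [ 0.4 -2.3  7. ] M [-0.51 -0.06 -0.02] op 13.1
-0.46 t10.88 p [ 591.9 -138.   155.3] yaw -0.461 F [ 0.5 -2.9  6.9] M [-0.48 -0.03  0.  ] op 13.1
-0.5 t11.12 p [ 591.9 -138.   155.3] yaw -0.501 F [ 0.7 -2.3  7.3] M [-0.51 -0.11 -0.03] op 13.4
-0.53 t11.38 p [ 591.9 -138.   155.3] yaw -0.530 F [-0.4 -2.6  7.7] M [-0.6  -0.13  0.27] op 13.0
-0.56 t11.62 p [ 591.9 -138.   155.3] yaw -0.559 F [-0.3 -3.2  6.7] M [-0.72 -0.07  0.75] op 13.4
```

View pics/g5.png

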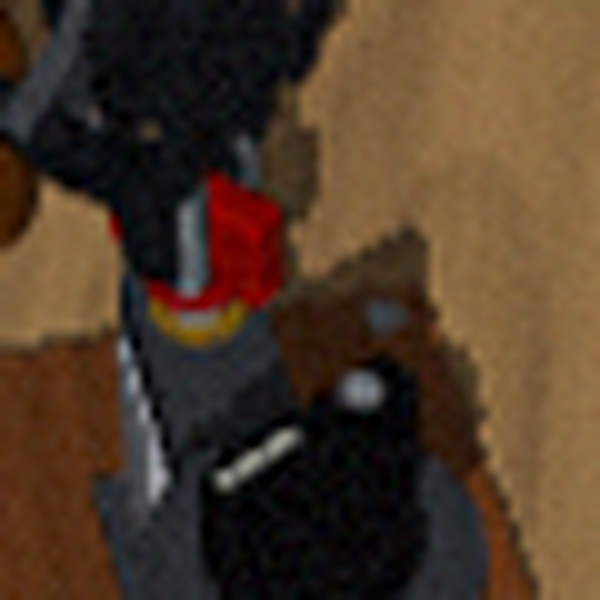

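Run:
```python
from h import *
c=(591.5,-138.0)
robot.movel((*c,154.5),rate=40,rotation=rv(-.525)); st("relax")
robot.movel((*c,157.2),rate=40); st("up")
robot.open_jaws(); st("open")
im=optics.snapshot("side")[100:160,290:350]
robot.movel((*c,240),rate=150); st("clear")
i2=optics.snapshot("side")[100:160,290:350]
cv2.imwrite("pics/g6.png",np.hstack([cv2.resize(i[:,:,::-1],(400,400),interpolation=cv2.INTER_CUBIC) for i in (im,i2)]))
```

```text
relax t11.93 p [ 591.9 -138.1  155.4] yaw -0.525 F [-0.2 -0.7  7.2] M [-0.26 -0.18  0.11] op 13.0
up t12.18 p [ 591.9 -138.   157.7] yaw -0.525 F [ 2.3 -1.6  5.6] M [-0.3  -0.44  0.18] op 13.0
open t12.87 p [ 591.4 -138.   157.1] yaw -0.525 F [-0.1 -0.4 -1. ] M [ 0.03  0.05 -0.  ] op 85.0
clear t13.62 p [ 591.1 -138.   239.1] yaw -0.525 F [-1.6 -0.3 -0.5] M [ 0.01 -0.    0.  ] op 85.6
```

View pics/g6.png

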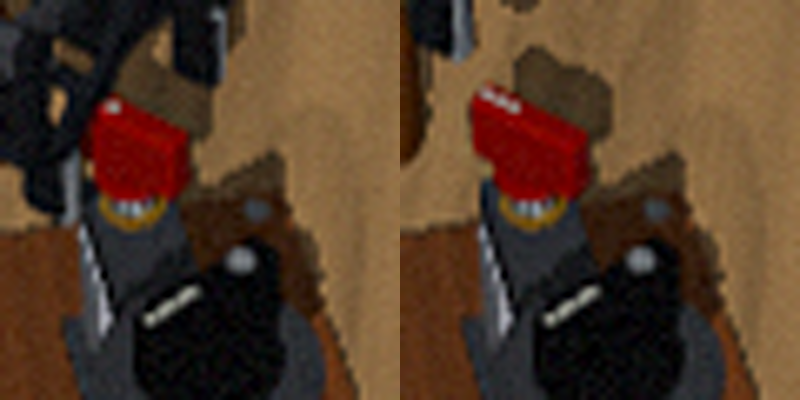

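Run:
```python
from h import *
c=(548.2,-15.2)
robot.movel((591.5,-138,275),rate=150)
robot.goto((*c,275),rv(.836)); st()
ims=optics.snapshot("side"); p=np.load("p.npy")
n="side";x0,y0,k=290,100,10
im_=cv2.resize(ims[100:160,290:350,::-1],None,fx=k,fy=k,interpolation=cv2.INTER_CUBIC)
for B in (bar(-65,50,14,155,-.85),):
    q=((proj(n,jig2w(p,B))-[x0,y0]+.5)*k-.5); cv2.polylines(im_,[np.round(q).astype(int)],True,(0,255,0),1,cv2.LINE_AA)
cv2.imwrite("pics/g7.png",im_)
robot.movel((*c,197),rate=80); st("down")
robot.clamp(50); st("clamped")
```

```text
t15.11 p [548.1 -15.8 274.4] yaw 0.833 F [ 0.8 -0.3 -0.4] M [ 0.    0.02 -0.01] op 85.7
down t16.28 p [548.6 -15.2 197.6] yaw 0.836 F [-0.4 -0.3 -0.3] M [-0.03  0.04 -0.02] op 85.2
clamped t16.93 p [548.3 -15.3 197.2] yaw 0.836 F [-0.2 -1.1  2.3] M [-0.16 -0.    0.05] op 13.1
```

View pics/g7.png

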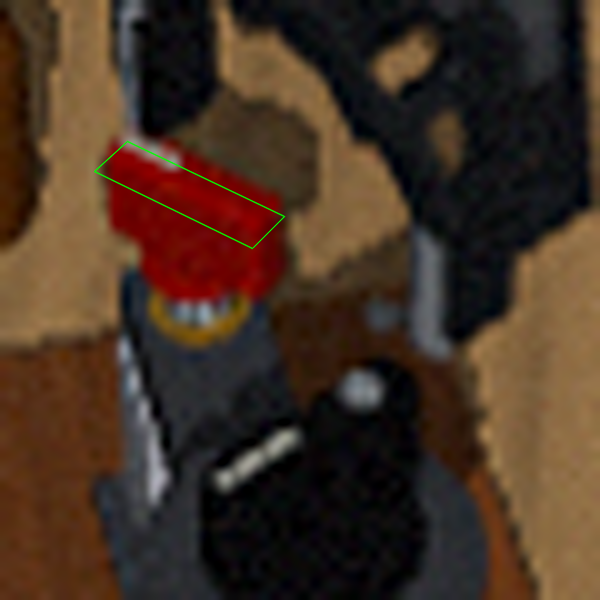

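Run:
```python
from h import *
c=(548.2,-15.3)
for d in (.1,.2,.3,.349,.45,.55,.65,.698,.8,.9,.98,1.02,1.047):
    robot.movel((*c,197),rate=40,rotation=rv(.836-d)); s=st(d)
    if abs(s["moment"][2])>.6: break
robot.pause(.3); st()
```

```text
0.1 t17.18 p [548.3 -15.3 197.2] yaw 0.738 F [-0.5 -0.7  2.7] M [-0.08  0.07 -0.07] op 13.0
0.2 t17.43 p [548.3 -15.3 197.2] yaw 0.640 F [-0.1  0.4  3.7] M [-0.01  0.14 -0.14] op 13.0
0.3 t17.68 p [548.3 -15.2 197.2] yaw 0.541 F [-0.3 -0.2  3.7] M [ 0.02  0.2  -0.17] op 13.2
0.349 t17.93 p [548.2 -15.2 197.2] yaw 0.491 F [-1.3  0.2  4.8] M [ 0.1   0.28 -0.2 ] op 13.4
0.45 t18.18 p [548.2 -15.2 197.2] yaw 0.389 F [-1.5  0.5  5.4] M [ 0.12  0.31 -0.12] op 12.5
0.55 t18.43 p [548.2 -15.1 197.2] yaw 0.289 F [-1.7  1.   4.8] M [ 0.12  0.3  -0.19] op 13.4
0.65 t18.68 p [548.2 -15.1 197.2] yaw 0.189 F [-3.   0.7  5.2] M [ 0.22  0.28 -0.32] op 13.3
0.698 t18.93 p [548.2 -15.1 197.2] yaw 0.141 F [-1.5  0.2  5.2] M [ 0.22  0.36 -0.13] op 13.0
0.8 t19.18 p [548.2 -15.  197.2] yaw 0.039 F [-1.8  1.1  4.8] M [ 0.23  0.34 -0.09] op 13.4
0.9 t19.43 p [548.2 -15.  197.2] yaw -0.061 F [-0.7  1.5  5. ] M [ 0.21  0.27 -0.18] op 13.4
0.98 t19.68 p [548.2 -15.  197.2] yaw -0.141 F [-1.3  1.5  5.1] M [ 0.23  0.3  -0.24] op 13.6
1.02 t19.93 p [548.2 -15.  197.1] yaw -0.180 F [-1.7  1.4  4.8] M [ 0.19  0.29 -0.28] op 13.1
1.047 t20.18 p [548.2 -15.  197.2] yaw -0.207 F [-1.8  1.7  5.5] M [ 0.22  0.32 -0.13] op 13.5
 t20.48 p [548.2 -15.  197.2] yaw -0.207 F [-2.  2.  4.] M [ 0.23  0.33 -0.14] op 13.5
```

Run:
```python
from h import *
robot.open_jaws(); st("open"); robot.pause(.2)
robot.movel((548.2,-15.3,225),rate=100)
im=optics.snapshot("side"); t=optics.snapshot("top")
cv2.imwrite("pics/h1full.png",im[:,:,::-1])
cv2.imwrite("pics/h1.png",np.hstack([cv2.resize(i[:,:,::-1],(400,600),interpolation=cv2.INTER_CUBIC) for i in (im[110:215,285:355],t[145:235,310:370])]))
p=np.load("p.npy")
for e in (-.1,-.05,0,.05,.1):
  im_=cv2.resize(im[120:180,290:350,::-1],None,fx=10,fy=10,interpolation=cv2.INTER_CUBIC)
  q=((proj("side",jig2w(p,bar(65,60,14,202,.5-1.047-e)))-[290,120]+.5)*10-.5); cv2.polylines(im_,[np.round(q).astype(int)],True,(0,255,0),1,cv2.LINE_AA)
  if e==0: cv2.imwrite("pics/h2.png",np.clip(im_*1.5,0,255).astype(np.uint8))
```

```text
open t21.18 p [548.2 -15.3 197. ] yaw -0.211 F [-0.1 -0.8 -0.2] M [0.02 0.01 0.04] op 85.5
```

View pics/h1.png

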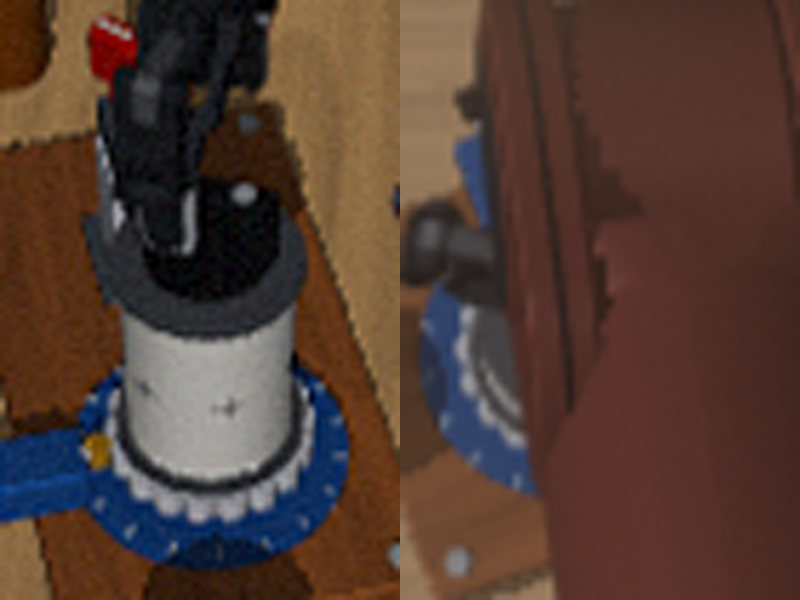

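View pics/h2.png

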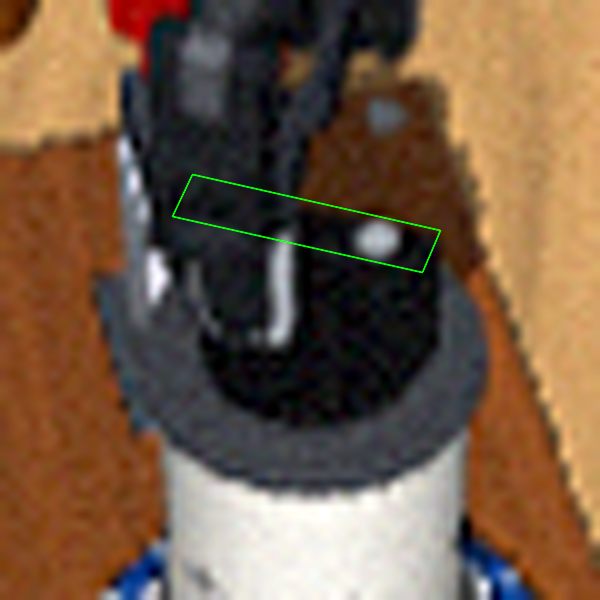

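Run:
```python
from h import *
p=np.load("p.npy")
# fit: dot at jig offset (r,ang) about shared axis; radius r and index angle unknown, axis offset calibrated with shift s
d0=np.array([(360+.5)/10-.5+290,(387+.5)/10-.5+100]); d1=np.array([(378+.5)/10-.5+290,(238+.5)/10-.5+120])
w0=[]
for d in (d0,d1):
    r=least_squares(lambda u:proj("side",[[u[0],u[1],203]])[0]-d,[548,-14]); w0.append(r.x)
print(w0)
for ax in ((547.9,-13.8),(548.2,-15.2)):
    v=[w-ax for w in w0]; a=[np.arctan2(-x[1],-x[0]) for x in v]; print([np.hypot(*x) for x in v],np.array(a), a[0]-a[1])
```

```text
[array([536.45446289, -25.25387959]), array([530.91208689,  -9.51445672])]
[np.float64(16.19233391184814), np.float64(17.520133364948315)] [ 0.78576247 -0.24711412] 1.0328765981092043
[np.float64(15.460858220535576), np.float64(18.198828043961413)] [ 0.70795233 -0.3177317 ] 1.0256840298531698
```

Dot's turn of 1.03 rad confirms the third stop. Regripping.

Run:
```python
from h import *
robot.movel((548.2,-15.3,197),rate=80,rotation=rv(-.211)); st("down")
robot.clamp(50); st("clamped"); robot.pause(.5); st()
im=optics.snapshot("side"); i=im[95:250,265:385]
cv2.imwrite("pics/h3.png",cv2.resize(i[:,:,::-1],(464,600),interpolation=cv2.INTER_CUBIC))
```

```text
down t22.41 p [547.9 -15.3 196.4] yaw -0.211 F [-0.1 -0.8  0.7] M [ 0.01  0.01 -0.01] op 85.2
clamped t23.06 p [548.3 -15.  197.3] yaw -0.211 F [0.2 2.7 2.2] M [ 0.26  0.21 -0.04] op 13.1
 t23.56 p [548.3 -15.  197.3] yaw -0.211 F [-1.7  2.8  5.5] M [ 0.54  0.3  -0.09] op 13.2
```

View pics/h3.png

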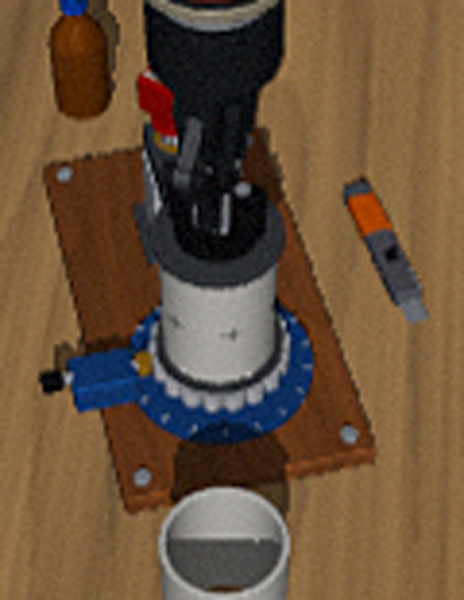

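Run:
```python
from h import *
workorder.hand_in(); st("end")
```

```text
the job is handed in; nothing more can be done
the job is handed in; nothing more can be done
```

The drill guide is locked, the index knob is in its third stop with the gripper still holding it, and the job is handed in. It took about 24 s of the 48 s allowed. No verdict is reported, and no reading could be taken after hand-in.

- **Red clamp knob:** My first grip was too low. The fingers stopped at 27 mm, apparently on the wider hub under the bar, at about 5 N. I opened, raised 7 mm and regripped the bar. I then pushed it about 9 mm down and turned it clockwise to the stop, where the resistance reached 0.75 N m at the predicted angle. After release, the pictures showed it still down and turned.
- **Black index knob:** I turned it clockwise by 1.047 rad without going past. The wrist moment read slightly negative during the turn (about -0.13 N m at the end). So I let go once at the third stop so that the knob could seat itself, then regripped it at the same angle with 50 N.
- **Last checks:**
  - **Turn:** the side camera gave about 1.03 rad against the 1.047 wanted, which is clearly the third stop.
  - **Grip:** the jaws were closed on the bar at 13 mm and held still, with about -0.09 N m on the knob.
  - **Forces:** every force I read stayed below about 8 N. I sampled these after each step, not continuously.
  - **Bystanders:** in the last picture the loose tube, glue bottle and cutter looked to be where they started. I judged that by eye.

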